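# Return a heat sink to its tilt-out bin

## Robot

A 6-joint arm with a two-finger parallel gripper is mounted at the origin on the work surface. World frame = base frame: x ahead of the robot, y to its left, z up, the work surface at z = 0. Lengths are in m, angles in rad, forces in N, time in s.
With the tool pointing down it reaches from about 0.3 to 0.775 m from the base axis. Payload 14.6 kg.
Tool frame: the origin (TCP) lies midway between the tips of the shut fingers; the grasp point (between the pads) lies tcp_to_grasp behind it (tcp_to_grasp is the distance from the TCP to the grasp point, in m); z points along the fingers, y is the line along which they close (so a half turn about z gives the same grasp; the last joint's range is limited). The gripper opens to 94 mm and grips with 3 to 60 N. Pads are 16 mm wide; open, the fingers measure 119 mm over their backs; the gripper's body (75 mm by 177 mm) begins 78 mm behind the grasp point.
Start: joints at [-1.292, 0.3, 1.521, -0, 1.321, -0.067], TCP at [0.186, -0.517, 0.205] pointing down, gripper open.
Joint ranges: [-3.03, 3.03], [-0.79, 2.21], [0.23, 2.52], [-1.04, 4.18], [0, 3.07], [-2.55, 2.55]. Speed limits (rad/s): [2.22, 2.22, 2.57, 3.14, 3.14, 3.14].

## Interface

Orientations are given as a 3x3 rotation matrix whose columns are the frame's x, y, z axes.
In Python, from cell import observe, read_camera, camera_info, hand_in, find_in, tcp_to_grasp gives the robot as it stands. The module is installed in compiled form; this text tells all that it offers.
- The arm moves only by the shell command python3 -m handwheel 'ROWS' [OPENING]. ROWS is JSON, a list of rows, each a list of 6 numbers: the shift along the tool's x, y, z in mm, then the turn, a rotation vector about the tool's x, y, z in rad. A call has 1 to 12 rows; each row shifts and turns the commanded pose from where the row before left it, along the tool's axes as they then stand; what a row does not reach is not made up. A row lasts 1/10 s, in which the tool goes at most 50 mm and 8.59 degrees, less where a joint would pass 70% of its speed; a pose out of reach is approached as far as the arm can. A call is refused whole if a number of a shift passes 50 or a number of a turn 0.15, either way. A call with a gripper value outside its range is refused whole. OPENING is the finger opening in mm, from 0 to 94, set as the call begins (- or left out, the last holds). The fingers move at their own pace and stop on an object; the grip force is fixed at half the most. Time passes only in rows, so rows that do not move let the fingers close. It gives the time, the measured TCP pose, the force, the opening and the grip force at its end, in the units of the state.
- observe(): the state, without advancing time (a new reading comes with each control period).
- read_camera(name): name is "side" or "top"; returns the picture (420x560x3 uint8, blue, green, red); there is no depth.
- camera_info(name): a dict with "camera_matrix" (3x3 intrinsics, pixels), "rvec" (rotation vector, rad) and "tvec" (3), from world to camera coordinates, as OpenCV has them. Camera axes: x right, y down, z forward; pixel columns grow to the right and rows downward; lengths in m; the calibration is good to about 2 mm. A picture is of the moment at which its call begins. camera_info takes no time and is no camera call.
- hand_in(): hands the job in; it is judged then, once.
Trained networks look in the newest picture that a camera, given by its name, has taken for a name from the list of things; names that differ only in an ending like _2 or _b are one class to them, and where a whole thing is asked for, a point or a joint stands for the part that bears it (a point fixed in the world has none). Each returns a list of dicts, best first, with "confidence" (0 to 1); they miss things now and then, are a little off and sometimes report something else, mostly with a low value. They report only what shows in the picture. A call takes as long as a camera call. They do not tell look-alikes from the thing itself.
- find_in(camera, target): "location" ([x, y, z] in m, in the coordinates of the camera as it stood for that picture, good to about 4 mm: the middle of the surface that is visible of it).
The state is a dict: "t": time; "qpos": joint angles; "dq": joint speeds; "effort": joint torques, N m; "tcp_pos": TCP position; "ee_rot": TCP orientation; "force": force on the tool from outside, world axes, zero at the start; "moment": the same for the moment, N m; "finger_gap": finger opening in m; "gripper_force": force on a finger pad.
Only numpy, scipy, OpenCV 4.12 (cv2) and the standard library are available. Lean on these libraries where they do the work, as an engineer would, in place of code of your own. Each camera call takes 0.05 s, during which the arm holds its last target. There are 200 camera calls.

## Task

Put the loose finned heat sink from the blue mat away in the tilt-out bin with the orange tab: tip that bin all the way forward, put the heat sink in it and let go, then push the bin back until it clicks fully shut with the heat sink inside. Keep the blue and green bins shut and leave everything else on the bench where it is.

Things in the scene. Friction and masses are not known exactly. Their poses are not given: they have to be found in the camera images.
- heat_sink: Loose bare aluminium heat sink with seven upright fins, 40 (x) x 36 (y) x 26 mm (z), 50 to 100 g, lying fins up on the blue mat (3 mm thick, 240 x 280 mm). Origin at the centre of its underside; fins run along its x; grip it across y (36 mm)
- heat_sink_center (a point): Centre of the heat sink's volume, 13 mm above its origin; axes as the heat sink's
- module_orange: Fixed white housing of the orange-tabbed bin, one of three side by side in any order, 125 mm apart, on a rail 12 mm thick. 115 (x) x 120 (y) x 130 mm (z). Origin under its centre, 12 mm above the bench; x points from its front to its back, z up. Clear roof (top z = 130 mm) from x = -35 to 60 mm, colour strip at its rear. The front is closed by the bin's panel, outer face x = -60 mm
- bin_orange (a joint): Clear scoop-shaped bin on a pivot along y at its bottom front. 0 = shut, panel upright; grows as it tips forward out of the housing, stop at 0.75 rad. A sprung catch holds it shut: about 7 N at the tab pops it out; pushed back, it resists (6 N) from 0.13 rad and snaps home by itself below 0.045 rad. Elsewhere the hinge's friction (about 1 N at the tab) keeps it at any angle
- bin_orange_pivot (a point): Middle of the orange bin's pivot line, x = -52, z = 15 mm in the module frame. Axes turn with the bin: x back along its floor, z up along its front panel. In this frame: floor top z = 2 mm; panel x = -8 to -3, top z = 112; back wall x = 83 to 87, 55 mm high; inside y = -52 to 52; tab x = -8 to 2, z = 111 to 151 mm
- bin_orange_mouth (a point): Point 40 mm up the panel and 40 mm back from the pivot, inside the orange bin. When fully tipped the mouth faces up in front of the roof: open from x = -120 to -35 mm in the module frame, 104 mm wide; panel top 97 mm, back wall top 114 mm above the module's origin. The inside is then a V, lowest along the pivot
- bin_orange_tab (a point): Middle of the top edge of the orange pull tab, rising upright from the panel's top: 10 mm thick (x), 44 wide (y), 40 tall. When shut its top is 166 mm above the module's origin, 36 mm above the roof, with free space behind it over the roof for a finger to hook it and pull forward. Axes as the bin's
- bin_blue (a joint): The same kind of bin in the module with the blue tab, holding brass nuts; it must stay shut. Joint value as for bin_orange
- bin_green (a joint): The same kind of bin in the module with the green tab, holding black rubber feet; it must stay shut. Joint value as for bin_orange
- fan: Bystander: loose black fan, 40 x 40 x 20 mm, on the right part of the mat; origin under its centre
- screwdriver: Bystander: loose screwdriver lying on the right part of the mat, roughly along x
- tape_roll: Bystander: yellow tape roll lying flat, 90 mm across, 24 mm high, left of the bins
- screw_jar: Bystander: small glass jar, 60 mm across, 70 mm high, behind at the right
- disk_drive: Bystander: disk drive lying flat, 147 x 101 x 26 mm, far right
Not all that is in view belongs to the job. What is shaped like the heat_sink but yellow is not meant.

How it is judged:
On the way, in this order (a step that is already met when the one before it is completed fails the run):
1. the orange bin is tipped forward (joint above 0.6 rad) (value of joint bin_orange above 0.6 rad), for 0.2 s.
2. the heat sink lies released in the tipped bin (x of heat_sink_center in the frame of bin_orange_pivot between -0.002 and 0.085 m and y of heat_sink_center in the frame of bin_orange_pivot between -0.054 and 0.054 m and z of heat_sink_center in the frame of bin_orange_pivot between 0 and 0.08 m and value of joint bin_orange above 0.4 rad and contact force between the fingers and heat_sink below 0.1 N and linear speed of heat_sink below 0.05 m/s), for 0.2 s.
At the end, for the whole second after the job is handed in: The heat sink rests (below 20 mm/s) inside the orange bin: its centre between the bin's walls and less than 80 mm above the pivot in the bin's frame. All three bins are clicked shut (each joint below 0.03 rad, at rest) (x of heat_sink_center in the frame of bin_orange_pivot between -0.002 and 0.085 m and y of heat_sink_center in the frame of bin_orange_pivot between -0.054 and 0.054 m and z of heat_sink_center in the frame of bin_orange_pivot between 0 and 0.08 m and value of joint each of bin_orange, bin_blue, bin_green below 0.03 rad and linear speed of heat_sink below 0.02 m/s and velocity of joint bin_orange below 0.05 rad/s); the robot touches nothing.
It fails at once if the blue or green bin is pulled open (more than 0.2 rad) (value of joint any of bin_blue, bin_green above 0.2 rad).
It fails at once if a bystander (fan, screwdriver, tape roll, jar, drive) is moved more than 30 mm (distance of any of fan, screwdriver, tape_roll, screw_jar, disk_drive from where it was at the start of the episode above 0.03 m).
It also fails if it takes over 64 s, if anything falls off the work surface, if the arm or the gripper's body presses on something with over 40 N, if the wrist force passes 120 N, or if a joint passes its speed limit or range.

## Working session

There is one attempt and no reset: what is moved stays moved. The work goes in short steps, Python scripts to look and compute and a shell command to move; the robot and the scene stay as the last step left them, time stands still between calls to the robot, and variables do not carry over. Pictures are saved under pics/ and viewed, at most 10 in all, crops included, and the job is handed in when it is done.

```bash
mkdir -p pics; cat > h.py <<'E'
import numpy as np, cv2
from cell import *
def cam(n):
    i=camera_info(n); R=cv2.Rodrigues(np.array(i["rvec"],float))[0]; return np.array(i["camera_matrix"]),R,np.array(i["tvec"],float).ravel()
def toworld(n,p):
    K,R,t=cam(n); return R.T@(np.array(p)-t)
def px2w(n,u,v,z):
    K,R,t=cam(n); d=R.T@np.linalg.solve(K,[u,v,1]); o=-R.T@t; return o+d*(z-o[2])/d[2]
def w2px(n,p):
    K,R,t=cam(n); q=K@(R@np.array(p)+t); return q[:2]/q[2]
E
python3 - <<'E'
from h import *
for n in("top","side"):
    im=read_camera(n); cv2.imwrite(f"pics/{n}0.png",im)
    for g in("heat_sink","module_orange","bin_orange_tab","bin_orange"):
        for r in find_in(n,g)[:4]: 
            w=toworld(n,r["location"]); print(n,g,round(r["confidence"],2),w.round(3),w2px(n,w).round())
s=observe(); print(s["tcp_pos"],s["ee_rot"],s["finger_gap"],tcp_to_grasp,s["t"])
E
```

```text
top heat_sink 0.6 [ 0.607 -0.296  0.03 ] [340. 209.]
top heat_sink 0.58 [ 0.506 -0.262  0.014] [330. 238.]
top module_orange 0.96 [0.641 0.076 0.141] [231. 189.]
top bin_orange_tab 0.83 [0.593 0.077 0.086] [231. 207.]
top bin_orange 0.76 [0.593 0.076 0.085] [232. 207.]
top bin_orange 0.41 [ 0.433 -0.56   0.028] [418. 262.]
top bin_orange 0.27 [0.64  0.075 0.141] [231. 189.]
side heat_sink 0.65 [ 0.605 -0.295  0.021] [314. 273.]
side heat_sink 0.58 [ 0.506 -0.267  0.026] [283. 275.]
side module_orange 0.57 [0.63  0.077 0.143] [279. 181.]
side bin_orange_tab 0.54 [0.595 0.082 0.097] [269. 192.]
side bin_orange 0.79 [0.593 0.083 0.097] [269. 192.]
[ 0.18640935 -0.51741703  0.20542205] [[ 9.40807585e-01  3.38941127e-01 -2.63085149e-05]
 [ 3.38941128e-01 -9.40807582e-01  6.84298161e-05]
 [-1.55757133e-06 -7.32963278e-05 -9.99999997e-01]] 0.09378658612778784 0.0188 0.5
```

View pics/top0.png

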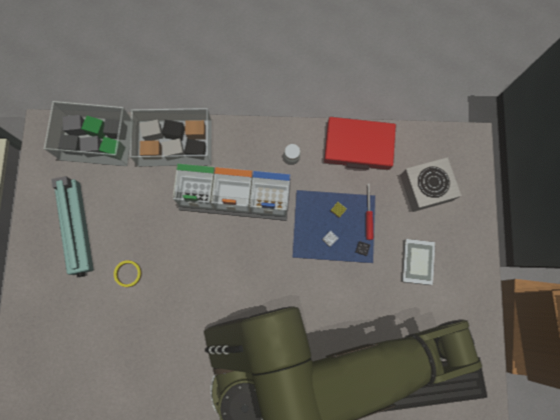

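View pics/side0.png

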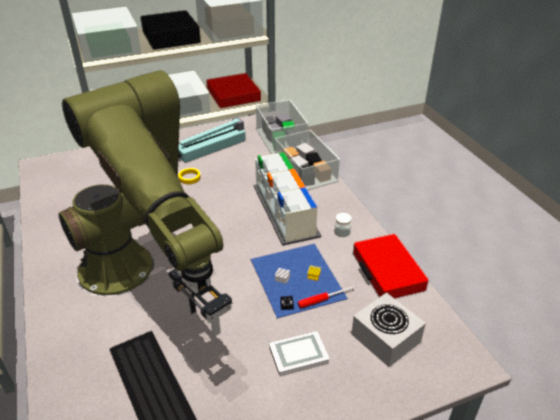

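The top picture shows the grey heat sink at about (330,238) and its yellow look-alike at (339,209). The orange bin is the middle module, with its tab near (230,202). I'll enlarge both areas to read their yaw.

```bash
python3 - <<'E'
from h import *
im=cv2.imread("pics/top0.png")
a=cv2.resize(im[160:225,165:300],None,fx=5.8,fy=5.8,interpolation=cv2.INTER_CUBIC)[:, :780]
b=cv2.resize(im[222:255,310:380],None,fx=6,fy=6,interpolation=cv2.INTER_CUBIC)
o=np.zeros((590,790,3),np.uint8); o[:a.shape[0],:a.shape[1]]=a; o[380:380+b.shape[0],:b.shape[1]]=b
s=cv2.imread("pics/side0.png")[262:290,268:330]; s=cv2.resize(s,None,fx=5.5,fy=5.5,interpolation=cv2.INTER_CUBIC); o[380:380+s.shape[0],430:430+s.shape[1]]=s
cv2.imwrite("pics/c0.png",o)
# heat sink mask
hsv=cv2.cvtColor(im,cv2.COLOR_BGR2HSV); m=((hsv[...,1]<70)&(hsv[...,2]>110)).astype(np.uint8); m[:225]=0;m[252:]=0;m[:,:315]=0;m[:,345:]=0
c=max(cv2.findContours(m,0,1)[0],key=cv2.contourArea); P=np.array([px2w("top",*q,0.029)[:2] for q in c[:,0]],np.float32); print(cv2.minAreaRect(P*1000), len(c))
# tabs and strips by colour
for n,lo,hi in(("orange",5,18),("green",45,80),("blue",105,125)):
    m=((hsv[...,0]>=lo)&(hsv[...,0]<=hi)&(hsv[...,1]>150)&(hsv[...,2]>70)).astype(np.uint8); m[:160]=0;m[215:]=0;m[:,:170]=0;m[:,291:]=0
    k,_,st,ce=cv2.connectedComponentsWithStats(m)
    for i in range(1,k):
        if st[i,4]>15: print(n,st[i],ce[i].round(1),px2w("top",*ce[i],0.178).round(3),px2w("top",*ce[i],0.142).round(3))
E
```

```text
((506.1116943359375, -260.8582458496094), (38.51767349243164, 41.94228744506836), 46.1533317565918) 34
orange [215 168  36   8 168] [233.  171.8] [0.688 0.069 0.178] [0.698 0.072 0.142]
orange [223 200  12   3  22] [228.6 200.7] [0.593 0.078 0.178] [0.601 0.082 0.142]
```

View pics/c0.png

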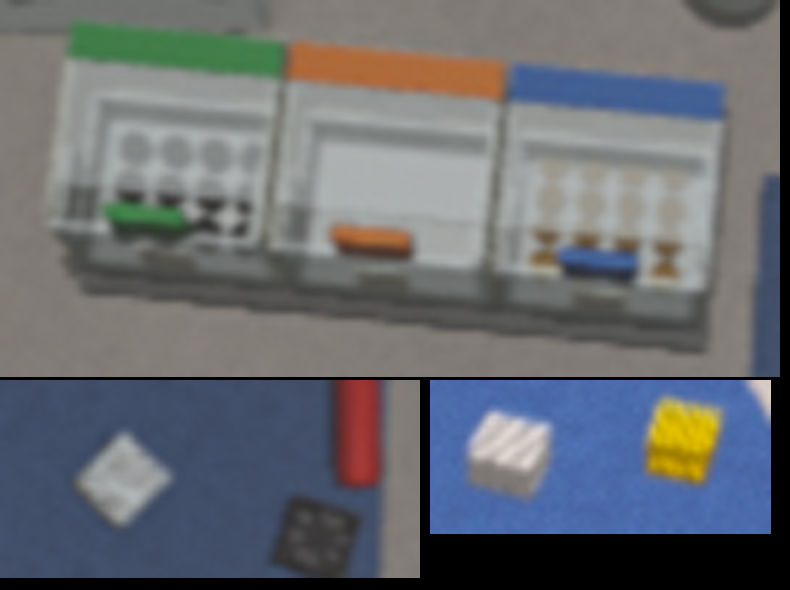

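```bash
python3 - <<'E'
from h import *
f=lambda u,v,z:px2w("top",165+u/5.8-.4,160+v/5.8-.4,z)
A=f(72,25,.142);B=f(722,88,.142);C=f(290,43,.142);D=f(507,65,.142)
d=A-B; yaw=np.arctan2(d[1],d[0])-np.pi/2   # module y axis dir -> x axis yaw
print("rear",A,B,C,D,"len",np.linalg.norm(d),"yaw",yaw)
# strip centroid: front edge too
print("strip cen",px2w("top",233,171.8,.142))
x=np.array([np.cos(yaw),np.sin(yaw),0]);y=np.array([-x[1],x[0],0])
for u,v in((331,228),(413,232),(411,250)): print("tabtop",f(u,v,.178))
mo=(C+D)/2-0.0575*x; print("mod origin",mo, "tab predicted",mo-0.0550*x)
for z,(u,v) in ((.145,(150,260)),): pass
c=np.array([.506,-.261,.029])
for a in(46,-44,45-90):
    e=np.array([np.cos(np.radians(a)),np.sin(np.radians(a)),0])*.02
    print(a,w2px("side",c-e),w2px("side",c+e),w2px("top",c-e),w2px("top",c+e))
for n in("green","blue"):
  for g in("bin_"+n,):
    for r in find_in("top",g)[:2]: print(g,r["confidence"],toworld("top",r["location"]))
E
```

```text
rear [0.71879381 0.25593088 0.142     ] [ 0.69337302 -0.11154402  0.142     ] [0.71208727 0.13266152 0.142     ] [0.70303366 0.00993513 0.142     ] len 0.36835310796182813 yaw -0.06906691772490281
strip cen [0.69775803 0.07185038 0.142     ]
tabtop [0.59819995 0.10049258 0.178     ]
tabtop [0.59731885 0.05583605 0.178     ]
tabtop [0.5872792  0.05648869 0.178     ]
mod origin [0.65019755 0.07526652 0.142     ] tab predicted [0.59532868 0.07906218 0.142     ]
46 [279.55472693 276.76078682] [284.10027209 268.72847677] [334.46856688 241.91545549] [326.12609134 233.62300289]
-44 [276.22110467 271.09903652] [287.50886494 274.33533241] [326.19881946 241.8196693 ] [334.36971015 233.71986697]
-45 [276.26228369 271.0296676 ] [287.4690094  274.40564919] [326.12663333 241.74646374] [334.44187519 233.79261907]
bin_green 0.77 [0.60018213 0.20112287 0.0949945 ]
bin_blue 0.64 [ 0.58625826 -0.04747872  0.08628287]
```

```bash
python3 - <<'E'
from h import *
s=cv2.imread("pics/side0.png")[264:286,268:298]; cv2.imwrite("pics/c1.png",cv2.resize(s,None,fx=20,fy=20,interpolation=cv2.INTER_CUBIC))
E
```

```text
(no output)
```

View pics/c1.png

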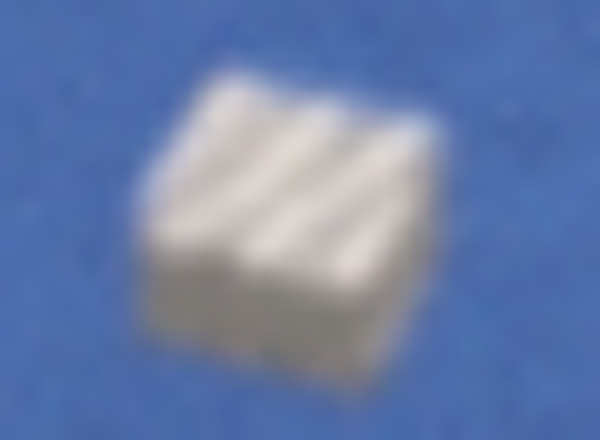

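The fins run at about 46° (up and to the right in the side crop), so the fingers should close along -44°. I'll hook the orange tab open first with the fingers shut.

```bash
python3 -m handwheel '[[0,0,-10,0,0,0.138],[0,0,-10,0,0,0.138],[0,0,-5,0,0,0.139],[24,-38,0,0,0,0],[24,-38,0,0,0,0],[24,-38,0,0,0,0],[24,-38,0,0,0,0],[24,-38,0,0,0,0],[24,-38,0,0,0,0],[24,-38,0,0,0,0],[24,-38,0,0,0,0],[24,-38,0,0,0,0]]' 0; python3 -m handwheel '[[24,-38,0,0,0,0],[24,-38,0,0,0,0],[24,-38,0,0,0,0],[24,-38,0,0,0,0],[24,-38,0,0,0,0],[24,-38,0,0,0,0],[0,0,0,0,0,0]]'
```

```text
t: 1.8
tcp_pos: [0.4264, -0.1895, 0.2307]
ee_rot: [[0.998, -0.069, 0.001], [-0.069, -0.998, -0.0], [0.001, 0.0, -1.0]]
force: [0.1, -1.5, 0.7]
finger_gap: 0.002
gripper_force: 0.0
t: 2.5
tcp_pos: [0.5865, 0.0301, 0.2295]
ee_rot: [[0.998, -0.065, -0.001], [-0.065, -0.998, 0.001], [-0.001, -0.001, -1.0]]
force: [-0.0, -0.6, -0.1]
finger_gap: 0.0006
gripper_force: 0.0
```

```bash
python3 -m handwheel '[[16,-25,0,0,0,0],[16,-25,0,0,0,-0.004],[0,0,0,0,0,0],[0,0,25,0,0,0],[0,0,25,0,0,0],[0,0,12,0,0,0],[0,0,12,0,0,0],[0,0,0,0,0,0]]'; python3 - <<'E'
from h import *
a=read_camera("side")[120:250,200:370]; cv2.imwrite("pics/s1.png",cv2.resize(a,None,fx=4.4,fy=4.4,interpolation=cv2.INTER_CUBIC))
E
```

```text
t: 3.3
tcp_pos: [0.6199, 0.0736, 0.1555]
ee_rot: [[0.998, -0.066, -0.002], [-0.066, -0.998, -0.0], [-0.002, 0.0, -1.0]]
force: [-0.1, -0.2, 0.1]
finger_gap: 0.0004
gripper_force: 0.0
```

View pics/s1.png

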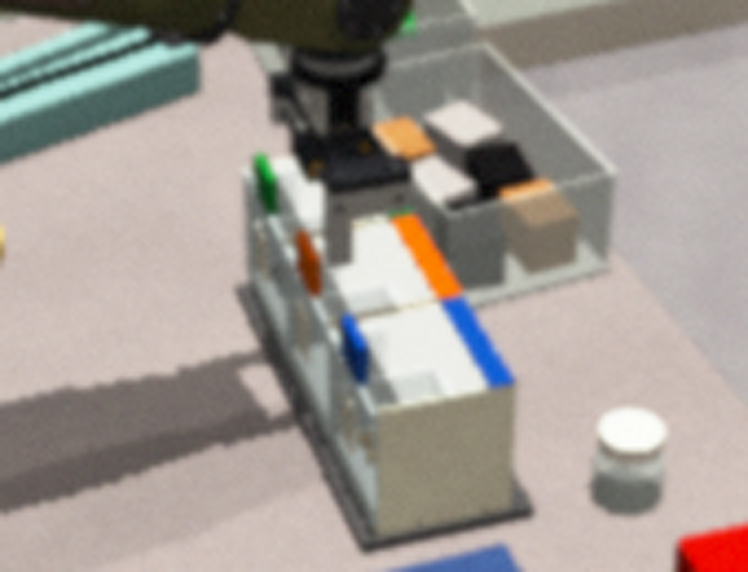

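The fingers are behind the orange tab, clear of the roof. Now the pull, following the arc of the tab.

```bash
python3 -m handwheel '[[-10,0,0,0,0,0],[-8,0,0,0,0,0],[-11,0,1,0,0,0],[-12,0,1,0,0,0],[-12,0,3,0,0,0],[-12,0,4,0,0,0],[-11,0,6,0,0,0],[-11,0,6,0,0,0],[0,0,0,0,0,0]]'; python3 -m handwheel '[[-8,0,6,0,0,0],[-8,0,6,0,0,0],[0,0,0,0,0,0]]'; python3 - <<'E'
from h import *
a=read_camera("side")[120:250,200:370]; cv2.imwrite("pics/s2.png",cv2.resize(a,None,fx=4.4,fy=4.4,interpolation=cv2.INTER_CUBIC))
E
```

```text
t: 4.25
tcp_pos: [0.5327, 0.0797, 0.1359]
ee_rot: [[0.998, -0.065, -0.0], [-0.065, -0.998, 0.0], [-0.0, -0.0, -1.0]]
force: [0.8, 0.3, -0.1]
finger_gap: 0.0006
gripper_force: 0.0
t: 4.55
tcp_pos: [0.5184, 0.0807, 0.1242]
ee_rot: [[0.998, -0.065, 0.005], [-0.065, -0.998, 0.0], [0.005, -0.0, -1.0]]
force: [6.3, -0.2, 4.3]
finger_gap: 0.0004
gripper_force: 3.5
```

View pics/s2.png

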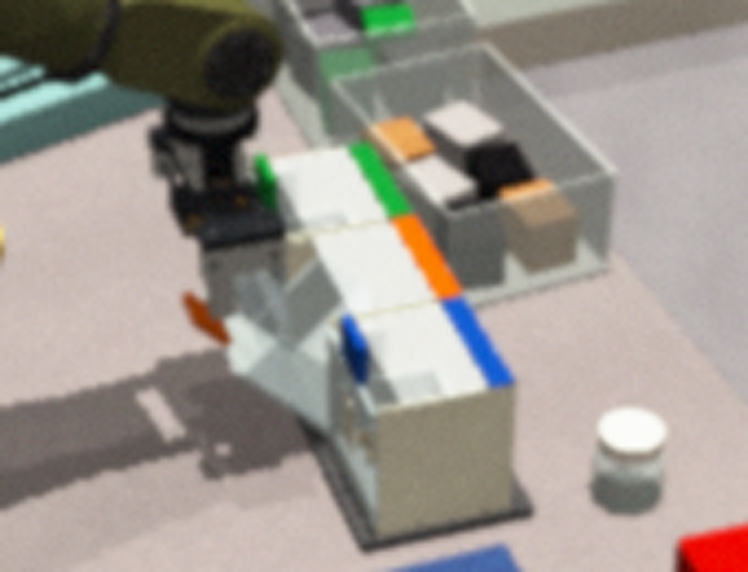

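The orange bin sits tipped at its stop. Next: up, over to the heat sink, and turn.

```bash
python3 -m handwheel '[[1,0,-35,0,0,0],[0,0,-45,0,0,0],[1,43,-20,0,0,0],[1,43,0,0,0,0],[1,43,0,0,0,0],[1,43,0,0,0,0],[1,43,0,0,0,0],[1,43,0,0,0,0],[1,43,0,0,0,0],[1,41,0,0,0,0],[0,0,0,0,0,0]]' 0;python3 -m handwheel '[[0,0,0,0,0,-0.145],[0,0,0,0,0,-0.145],[0,0,0,0,0,-0.145],[0,0,0,0,0,-0.145],[0,0,0,0,0,-0.145],[0,0,0,0,0,-0.145],[0,0,0,0,0,0]]' 65; python3 - <<'E'
from h import *
im=read_camera("top"); 
for r in find_in("top","heat_sink")[:3]: print(r["confidence"],toworld("top",r["location"]))
im=read_camera("side")
for r in find_in("side","heat_sink")[:3]: print(r["confidence"],toworld("side",r["location"]))
s=observe();p=s["tcp_pos"];R=np.array(s["ee_rot"]);print(s["t"],p,np.degrees(np.arctan2(R[1,0],R[0,0])),R.T@(np.array([.506,-.261,.007])-p)*1000)
E
```

```text
t: 5.7
tcp_pos: [0.5032, -0.2649, 0.2225]
ee_rot: [[0.998, -0.069, -0.001], [-0.069, -0.998, 0.0], [-0.001, 0.0, -1.0]]
force: [-1.0, 0.9, -0.7]
finger_gap: 0.0003
gripper_force: 0.0
t: 6.4
tcp_pos: [0.5042, -0.2604, 0.2232]
ee_rot: [[0.691, 0.723, -0.0], [0.723, -0.691, 0.0], [-0.0, -0.0, -1.0]]
force: [0.2, -0.6, -0.3]
finger_gap: 0.0529
gripper_force: 0.0
0.73 [ 0.43141658 -0.57358835  0.02889891]
0.58 [ 0.60796635 -0.29341472  0.02195593]
0.53 [ 0.50385282 -0.26398696  0.02932205]
6.6 [ 0.50424262 -0.26087876  0.22337327] 45.92662798254284 [  1.13816762   1.38011787 216.37304697]
```

```bash
python3 -m handwheel '[[1,1,40,0,0,0],[0,0,45,0,0,0],[0,0,40,0,0,0],[0,0,30,0,0,0],[0,0,25,0,0,0],[0,0,20,0,0,0],[0,0,10,0,0,0],[0,0,5,0,0,0],[0,0,0,0,0,0]]' 65; python3 -m handwheel '[[0,0,0,0,0,0],[0,0,0,0,0,0],[0,0,0,0,0,0],[0,0,0,0,0,0],[0,0,0,0,0,0],[0,0,0,0,0,0]]' 0
```

```text
t: 7.5
tcp_pos: [0.5058, -0.2612, 0.0085]
ee_rot: [[0.694, 0.72, -0.0], [0.72, -0.694, -0.0], [-0.0, -0.0, -1.0]]
force: [0.2, 0.4, -0.0]
finger_gap: 0.0652
gripper_force: 0.0
t: 8.1
tcp_pos: [0.5059, -0.2613, 0.0089]
ee_rot: [[0.693, 0.721, 0.001], [0.721, -0.693, -0.0], [0.0, 0.001, -1.0]]
force: [-1.6, 0.5, 5.5]
finger_gap: 0.0395
gripper_force: 29.9
```

```bash
python3 -m handwheel '[[0,0,-15,0,0,0],[0,0,-30,0,0,0],[0,0,-45,0,0,0],[0,0,-45,0,0,0],[0,0,-45,0,0,0],[0,0,-35,0,0,0],[0,0,0,0,0,0]]'; python3 - <<'E'
from h import *
a=read_camera("side")[190:320,220:390]; cv2.imwrite("pics/s3.png",cv2.resize(a,None,fx=4.4,fy=4.4,interpolation=cv2.INTER_CUBIC))
E
```

```text
t: 8.8
tcp_pos: [0.5069, -0.2618, 0.2296]
ee_rot: [[0.693, 0.721, 0.008], [0.721, -0.693, -0.004], [0.002, 0.009, -1.0]]
force: [-0.5, -0.3, -1.1]
finger_gap: 0.0399
gripper_force: 29.9
```

View pics/s3.png

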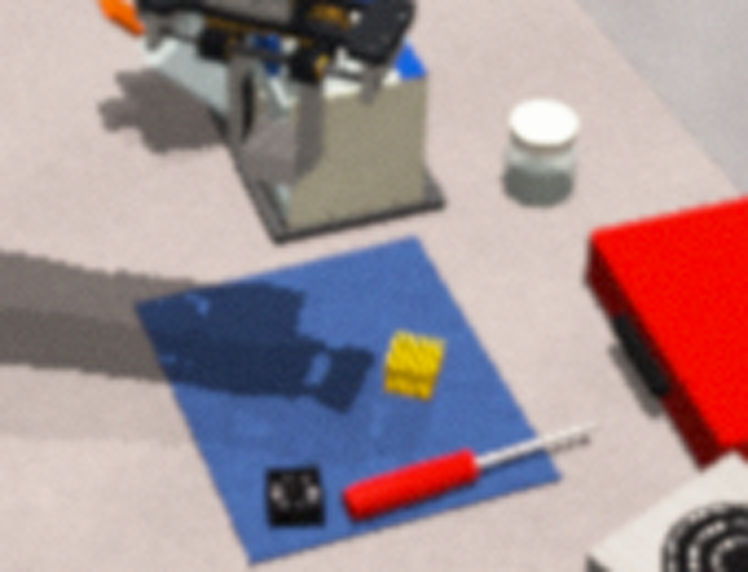

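The picture shows the sink lifted between the fingers; the mat now holds only the yellow piece, fan and screwdriver.

```bash
python3 -m handwheel '[[0,0,0,0,0,0.145],[0,0,0,0,0,0.145],[0,0,0,0,0,0.145],[0,0,0,0,0,0.145],[0,0,0,0,0,0.145],[0,0,0,0,0,0.142],[0,0,0,0,0,0]]'; python3 -m handwheel '[[4,-22,0,0,0,0],[8,-43,0,0,0,0],[8,-43,0,0,0,0],[8,-43,0,0,0,0],[8,-43,0,0,0,0],[8,-43,0,0,0,0],[8,-43,0,0,0,0],[8,-43,0,0,0,0],[2,-22,0,0,0,0],[0,0,0,0,0,0]]'; python3 - <<'E'
from h import *
read_camera("side")
for r in find_in("side","heat_sink")[:3]: print(r["confidence"],toworld("side",r["location"]))
s=observe();p=s["tcp_pos"];R=np.array(s["ee_rot"]);print(s["t"],p,np.degrees(np.arctan2(R[1,0],R[0,0])),R.T@(np.array([.5928,.0793,.067])-p)*1000)
E
```

```text
t: 9.55
tcp_pos: [0.5052, -0.2609, 0.2222]
ee_rot: [[0.998, -0.065, -0.002], [-0.065, -0.998, 0.001], [-0.002, -0.001, -1.0]]
force: [-0.7, -0.6, -0.6]
finger_gap: 0.04
gripper_force: 29.9
t: 10.55
tcp_pos: [0.5887, 0.0819, 0.2223]
ee_rot: [[0.999, -0.054, -0.002], [-0.054, -0.999, 0.0], [-0.002, -0.0, -1.0]]
force: [-0.6, -0.7, -0.6]
finger_gap: 0.0398
gripper_force: 29.9
0.44 [ 0.60392631 -0.29781659  0.01924271]
10.65 [0.58864698 0.07914877 0.22270372] -3.3626595153122443 [  4.34068616  -0.4543608  155.69801293]
```

```bash
python3 -m handwheel '[[4,0,20,0,0,0],[0,0,30,0,0,0],[0,0,30,0,0,0],[0,0,25,0,0,0],[0,0,20,0,0,0],[0,0,12,0,0,0],[0,0,6,0,0,0],[0,0,0,0,0,0]]'
```

```text
t: 11.45
tcp_pos: [0.5929, 0.0785, 0.0803]
ee_rot: [[0.998, -0.062, -0.0], [-0.062, -0.998, -0.0], [-0.0, 0.0, -1.0]]
force: [-0.6, 1.2, -0.7]
finger_gap: 0.0397
gripper_force: 29.9
```

```bash
python3 -m handwheel '[[0,0,5,0,0,0],[0,0,5,0,0,0],[0,0,3,0,0,0],[0,0,0,0,0,0]]'
```

```text
t: 11.85
tcp_pos: [0.5928, 0.0791, 0.0671]
ee_rot: [[0.998, -0.062, -0.0], [-0.062, -0.998, -0.0], [-0.0, 0.0, -1.0]]
force: [0.3, -0.6, -0.9]
finger_gap: 0.0398
gripper_force: 29.9
```

```bash
python3 -m handwheel '[[0,0,0,0,0,0],[0,0,0,0,0,0],[0,0,0,0,0,0],[0,0,0,0,0,0],[0,0,0,0,0,0]]' 64; python3 -m handwheel '[[0,0,-15,0,0,0],[0,0,-25,0,0,0],[0,0,-45,0,0,0],[0,0,-45,0,0,0],[0,0,-25,0,0,0],[-45,0,0,0,0,0],[-45,0,0,0,0,0],[-45,0,0,0,0,0],[-45,0,0,0,0,0],[0,0,0,0,0,0]]'; python3 - <<'E'
from h import *
im=read_camera("top")[150:225,170:300]; a=cv2.resize(im,None,fx=5.5,fy=5.5,interpolation=cv2.INTER_CUBIC); cv2.imwrite("pics/t4.png",a)
for r in find_in("top","heat_sink")[:4]: print(r["confidence"],toworld("top",r["location"]))
for r in find_in("top","bin_orange_tab")[:2]: print(r["confidence"],toworld("top",r["location"]))
E
```

```text
t: 12.35
tcp_pos: [0.593, 0.0791, 0.0675]
ee_rot: [[0.998, -0.062, 0.0], [-0.062, -0.998, 0.0], [0.0, -0.0, -1.0]]
force: [-0.4, 0.3, 0.8]
finger_gap: 0.064
gripper_force: 0.0
t: 13.35
tcp_pos: [0.4098, 0.0905, 0.2238]
ee_rot: [[0.998, -0.061, 0.001], [-0.061, -0.998, 0.0], [0.001, -0.0, -1.0]]
force: [0.3, 0.4, 0.5]
finger_gap: 0.0637
gripper_force: 0.0
0.62 [ 0.60786413 -0.29310001  0.02870309]
0.55 [0.59477313 0.07384484 0.06457962]
0.58 [0.56852126 0.08574922 0.06624854]
```

View pics/t4.png

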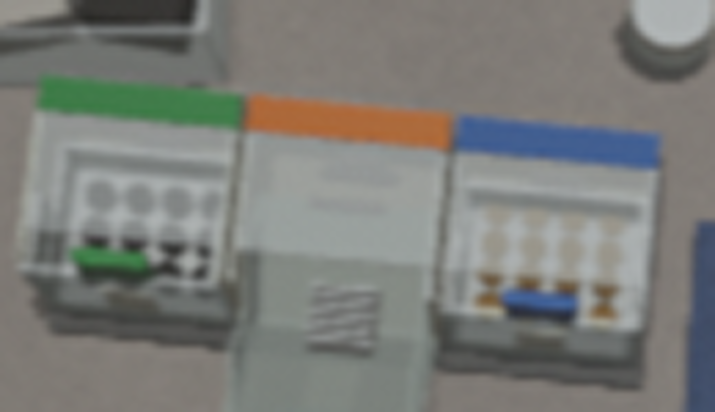

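The top picture shows the sink lying in the tipped orange bin at crop (342,318), with blue and green shut. Next I push the tab back from the front with the fingers shut.

```bash
python3 -m handwheel '[[0,0,20,0,0,0.008],[0,0,40,0,0,0],[0,0,30,0,0,0],[0,0,14,0,0,0],[25,0,0,0,0,0],[25,0,0,0,0,0],[0,0,0,0,0,0]]' 0;  python3 -m handwheel '[[12,0,0,0,0,0],[12,0,0,0,0,0],[12,0,0,0,0,0],[12,0,0,0,0,0],[12,0,0,0,0,0],[12,0,0,0,0,0],[10,0,0,0,0,0],[0,0,0,0,0,0]]'
```

```text
t: 14.2
tcp_pos: [0.466, 0.0864, 0.1181]
ee_rot: [[0.997, -0.071, 0.0], [-0.071, -0.997, -0.0], [0.0, 0.0, -1.0]]
force: [-0.7, 1.9, -0.5]
finger_gap: 0.0112
gripper_force: 0.0
t: 15.0
tcp_pos: [0.5458, 0.0808, 0.1181]
ee_rot: [[0.998, -0.071, -0.0], [-0.071, -0.998, -0.0], [-0.0, 0.0, -1.0]]
force: [-0.3, 1.0, -0.1]
finger_gap: 0.0006
gripper_force: 0.0
```

```bash
python3 -m handwheel '[[8,0,0,0,0,0],[8,0,0,0,0,0],[6,0,0,0,0,0],[5,0,0,0,0,0],[4,0,0,0,0,0],[3,0,0,0,0,0],[0,0,0,0,0,0]]';  python3 -m handwheel '[[2,0,0,0,0,0],[2,0,0,0,0,0],[0,0,0,0,0,0]]'
```

```text
t: 15.7
tcp_pos: [0.5792, 0.0786, 0.1183]
ee_rot: [[0.998, -0.07, 0.0], [-0.07, -0.998, -0.0], [0.0, 0.0, -1.0]]
force: [0.2, 1.4, -0.1]
finger_gap: 0.0001
gripper_force: 0.0
t: 16.0
tcp_pos: [0.5811, 0.0785, 0.1184]
ee_rot: [[0.998, -0.07, -0.005], [-0.07, -0.998, -0.0], [-0.005, 0.0, -1.0]]
force: [-18.3, -0.9, 8.1]
finger_gap: 0.0005
gripper_force: 9.2
```

```bash
python3 -m handwheel '[[-10,0,0,0,0,0],[-40,0,0,0,0,0],[-45,0,0,0,0,0],[-45,0,-20,0,0,0],[-30,0,-45,0,0,0],[0,0,0,0,0,0],[0,0,0,0,0,0],[0,0,0,0,0,0]]'; python3 - <<'E'
from h import *
im=read_camera("top")[150:225,170:300]; a=cv2.resize(im,None,fx=4,fy=4,interpolation=cv2.INTER_CUBIC); 
b=cv2.resize(read_camera("side")[140:245,230:330],None,fx=2.7,fy=2.7,interpolation=cv2.INTER_CUBIC)
o=np.zeros((590,530,3),np.uint8);o[:a.shape[0],:a.shape[1]]=a;o[302:302+b.shape[0],:b.shape[1]]=b;cv2.imwrite("pics/t5.png",o)
for r in find_in("top","heat_sink")[:4]: print(r["confidence"],toworld("top",r["location"]))
E
```

```text
t: 16.8
tcp_pos: [0.4157, 0.09, 0.1792]
ee_rot: [[0.998, -0.07, -0.001], [-0.07, -0.998, -0.0], [-0.001, 0.0, -1.0]]
force: [0.3, 0.1, 0.3]
finger_gap: 0.0006
gripper_force: 0.0
0.61 [ 0.60685003 -0.29326021  0.02606379]
```

View pics/t5.png

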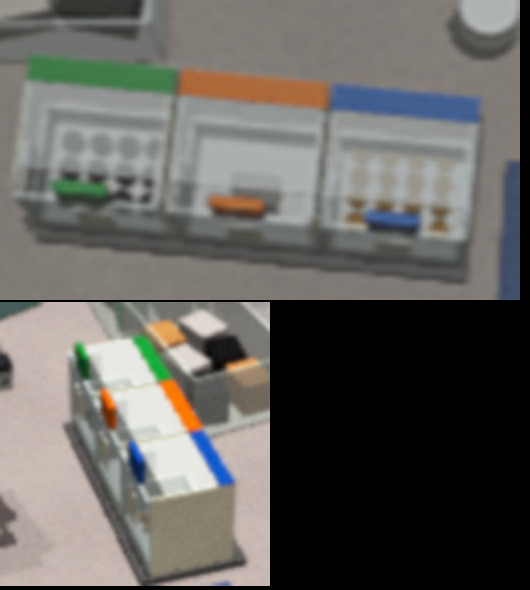

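The picture shows all three bins shut with their tabs in line. The heat sink shows through the orange bin's roof at crop (255,190), and the arm is clear.

```bash
python3 -c "
from cell import *
print(hand_in())"
```

```text
the job is handed in; nothing more can be done
None
```

The heat sink is in the orange bin, which is pushed fully shut, and the job is handed in; the last pictures show the blue and green bins still shut, and no bystander was touched as far as I could see (no verdict was returned).

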